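Open the ratchet book rack to make room for another book

ROBOT

A 7-joint arm with a two-finger parallel gripper is mounted at the origin on the work surface; the furniture and walls round the work are solid. World frame = base frame: x ahead of the robot, y to its left, z up, the work surface at z = 0. Lengths are in mm, angles in rad, forces in N, time in s.
With the tool pointing down it reaches from about 350 to 900 mm from the base axis. Payload 19.9 kg.
Tool frame: the origin (TCP) lies at the very end of the fingers, on their centre line; the grasp point (between the pads) lies 19 mm behind it (manip.hold_point_z is the distance from the TCP to the grasp point, in mm); z points along the fingers, y is the line along which they close (so a half turn about z gives the same grasp; the last joint's range is limited). The gripper opens to 94 mm and grips with 3 to 60 N. Pads are 16 mm wide; open, the fingers measure 119 mm over their backs; the gripper's body (75 mm by 177 mm) begins 78 mm behind the grasp point.
Start: joints at [-1.159, 0.417, -0.01, 1.614, 0.005, 1.111, -0.053], TCP at [273.977, 561.725, 205.425] pointing down, gripper open.
Joint ranges: [-2.81, 2.81], [-0.39, 2.02], [-1.27, 1.25], [0.06, 2.57], [-1.19, 4.33], [0.19, 2], [-2.82, 2.82]. Speed limits (rad/s): [1.89, 1.89, 2.39, 2.39, 3.01, 3.01, 3.01].

INTERFACE

Orientations are given as a unit quaternion [x, y, z, w].
In Python, from station import status, viewer, ticket, manip gives the robot as it stands.
- The arm moves only by the shell command python3 -m crank 'ROWS' [FORCE]. ROWS is JSON, one flat list of numbers, 5 for each row, row after row: the closure in counts, from 0 (fully open) to 255 (shut), then the shift along the world's x, y, z in mm, then the turn about the world's z in rad. In form: [hand, x, y, z, yaw, hand, x, y, z, yaw, ...]. A call has 1 to 10 rows; each row is the pose to reach, as a shift and turn from the pose commanded when the call began; what a row does not reach only later rows make up. A row lasts 1/12 s, in which the tool goes at most 41.7 mm and 7.16 degrees, less where a joint would pass 70% of its speed; a pose out of reach is approached as far as the arm can. A call with a gripper value outside its range is refused whole. The fingers move at their own pace and stop on an object; FORCE is the grip in N (left out, the last holds). Time passes only in rows, so rows that repeat a pose let the fingers close. It gives the time, the measured TCP pose, the force, the opening and the grip force at its end, in the units of the state.
- status.observe(): the state, without advancing time (a new reading comes with each control period).
- viewer.get_image(name): name is "scene" or "top" or "wrist"; returns the picture (384x512x3 uint8, red, green, blue); there is no depth.
- viewer.camera_model(name): a dict with "K" (3x3 intrinsics, pixels), "T" (4x4, takes a point from camera to world coordinates). Camera axes: x right, y up, looking along -z (the intrinsics and any distortion apply to the point x, -y, -z); pixel columns grow to the right and rows downward; lengths in mm; the calibration is good to about 2 mm. A picture is of the moment at which its call begins: read the wrist's pose just before it. camera_model takes no time and is no camera call; for the wrist camera it gives the pose at the moment of the call.
- ticket.job_done(): hands the job in; it is judged then, once.
Trained networks look in the newest picture that a camera, given by its name, has taken for a name from the list of things; names that differ only in an ending like _2 or _b are one class to them, and where a whole thing is asked for, a point or a joint stands for the part that bears it (a point fixed in the world has none). Each returns a list of dicts, best first, with "conf" (0 to 1); they miss things now and then, are a little off and sometimes report something else, mostly with a low value. They report only what shows in the picture. A call takes as long as a camera call. They do not tell look-alikes from the thing itself.
- viewer.silhouettes(camera, query): "mask" (384x512 bool, what is visible of it) and "xy" ([column, row] in pixels, amid what is visible of it).
The state is a dict: "clock": time; "qpos": joint angles; "dq": joint speeds; "joint_efforts": joint torques, N m; "tool_pos": TCP position; "tool_rot": TCP orientation; "ft_force": force on the tool from outside, world axes, zero at the start; "wrist_torque": the same for the moment, N m; "grip_width": finger opening in mm; "grasp_force": force on a finger pad.
Only numpy, scipy, OpenCV 4.12 (cv2) and the standard library are available. Lean on these libraries where they do the work, as an engineer would, in place of code of your own. Each camera call takes 0.05 s, during which the arm holds its last target. There are 200 camera calls.

TASK

Make room in the desk book rack for another book. With a fingertip press down the spring-loaded release pad on the foot of the sliding bookend and, keeping it pressed, push the bookend away from the books along its toothed bar until it is fully back against the end stop; then let the pad spring up so that the catch locks again. Pick nothing up: the books in the rack stay standing where they are, and the stapler, rubber stamp and highlighter stay where they lie.

Things in the scene. Friction and masses are not known exactly. Their poses are not given: they have to be found in the camera images.
- rack: Dark steel desk book rack, 150 x 382 mm (x by y), fixed to the desk. Origin under its centre, on the desk; z up; y is the sliding direction. Fixed end plate (140 wide, top 175 mm above the desk) at y = +187 to +191 mm; end stop towards -y. The deck is 20 mm high; an aluminium bar with saw teeth (pitch 8 mm) lies sunk in a 24 mm slot along its middle.
- bookend (a joint): How far (m) the sliding bookend is pushed back towards the end stop, along the rack's -y axis: 0 close to the books, 0.140 fully back at the stop; starts at 0.003 to 0.030. Slides with about 3 N once released. With the catch in it clicks towards the books (about 12 N), but the other way is blocked hard after at most 8 mm of play.
- release (a joint): Angle (rad) of the release lever on the bookend's foot: 0 pad up, catch in the teeth (up to 0.12 while the catch rides on a tooth); 0.28 fully pressed, on its stop. The catch is clear of the teeth above 0.14: keep it above 0.17 while pushing. A spring raises it again: at the pad about 3 N to start, 6 N fully pressed.
- release_pad (a point): Point on the top of the black ribbed release pad, 52 mm above the desk when up; moves with the pad. Pad: 46 mm wide (rack x), 48 long (rack y). The point is midway across, 98 mm from the bookend's face to the books, 18 mm from the inner face of the lip at the pad's outer end (towards the end stop), 30 mm from its inner end. Pressed fully it goes down about 14 mm, tilting down outwards.
- end_stop (a point): Middle of the face of the end stop against which the bookend's foot comes to rest, at rack y = -157 mm, 34 mm above the desk. The stop is a dark block 84 mm wide (rack x), 22 long, top 45 mm above the desk (screw heads 47), with two small rubber buffers on that face. Fixed to the rack.
- bookend_top (a point): Middle of the top edge of the sliding bookend, an upright dark steel plate 140 mm wide, 4 thick, its top 170 mm above the desk; moves with it. The face towards the books lies at rack y = 0.108 m minus the joint value. Behind the plate (towards rack -y) a foot 78 mm wide and 25 mm above the desk reaches to 125 mm from that face.
- pivot (a point): Pivot pin of the release lever, across the rack at 52 mm from the bookend's face to the books, 26 mm above the desk, 46 mm from the pad point. The lip across the pad's outer end is 4 mm thick and stands 12 mm above the pad: a fingertip that presses the pad and moves outwards (rack -y) bears against it and takes the bookend along.
- thick_book: Green hardback with a picture on the cover, 34 mm thick, 155 deep, 205 high, standing in the rack next to the fixed end plate. Origin at mid height and mid depth on one cover; its own x axis points up when it stands.
- notebook: Purple spiral notebook, 14 mm thick, 152 deep, 210 high, standing in the rack between the two books. Origin at mid height and mid depth on one cover; own x axis up.
- thin_book: Dark green hardback, 26 mm thick, 144 deep, 195 high, standing last in the row, next to the sliding bookend. Origin at mid height and mid depth on one cover; own x axis up.
- stapler: Red stapler on the desk beyond the end-stop end of the rack, 143 x 35 mm, 46 high. Origin under its centre, long side along its own x.
- stamp: Wooden rubber stamp standing on the desk in front of the rack, 25 x 52 mm, 74 high. Origin under its centre.
- highlighter: Yellow highlighter lying on the desk in front of the rack, 109 mm long (own y), 21 wide, 16 high. Origin under its centre.
Things that resemble listed ones, but are neither listed nor needed, are in the scene too. What is shaped like the thin_book but turquoise is not meant.

How it is judged (in metres and radians):
On the way, in this order (a step that is already met when the one before it is completed fails the run):
1. the release pad is pressed down, the catch clear of the teeth (value of joint release above 0.15 rad), for 0.1 s.
2. the bookend is pushed back to its end stop (value of joint bookend above 0.134 m), for 0.2 s.
At the end, for the whole second after the job is handed in: The bookend is within 6 mm of its end stop, the release pad has sprung up (below 0.13 rad), the three books in the row stand upright (within 0.15 rad) at rest, and neither they nor the stapler, stamp and highlighter are more than 25 mm from where they were (value of joint bookend above 0.134 m and value of joint release below 0.13 rad and angle between each of thick_book, notebook, thin_book's own x axis and vertical below 0.15 rad and linear speed of each of thick_book, notebook, thin_book below 0.02 m/s and distance of each of thick_book, notebook, thin_book, stapler, stamp, highlighter from where it was at the start of the episode below 0.025 m); the robot touches nothing.
It fails at once if a book in the rack is toppled, lifted or shifted by more than 40 mm (angle between any of thick_book, notebook, thin_book's own x axis and vertical above 0.4 rad or distance of any of thick_book, notebook, thin_book from where it was at the start of the episode above 0.04 m).
It fails at once if the stapler, stamp or highlighter is picked up or pushed away (distance of any of stapler, stamp, highlighter from where it was at the start of the episode above 0.04 m).
It also fails if it takes over 35 s, if anything falls off the work surface, if the arm or the gripper's body presses on something with over 40 N, if the wrist force passes 120 N, or if a joint passes its speed limit or range.

## Working session

There is one attempt and no reset: what is moved stays moved. The work goes in short steps, Python scripts to look and compute and a shell command to move; the robot and the scene stay as the last step left them, time stands still between calls to the robot, and variables do not carry over. Pictures are saved under pics/ and viewed, at most 10 in all, crops included, and the job is handed in when it is done.

```bash
mkdir -p pics; ls; cat > h.py <<'E'
import numpy as np,cv2
from station import status,viewer,ticket,manip
def ray(n,uv,cm=None):
    c=cm or viewer.camera_model(n);K=np.array(c["K"]);T=np.array(c["T"])
    p=np.linalg.inv(K)@[uv[0],uv[1],1];d=T[:3,:3]@[p[0],-p[1],-p[2]]
    return T[:3,3],d
def atz(n,uv,z):
    o,d=ray(n,uv);return o+d*(z-o[2])/d[2]
def proj(n,P):
    c=viewer.camera_model(n);K=np.array(c["K"]);T=np.linalg.inv(np.array(c["T"]))
    q=T[:3,:3]@P+T[:3,3];q=K@[q[0],-q[1],-q[2]];return q[:2]/q[2]
E
python3 - <<'E'
from h import *
a=[viewer.get_image(n) for n in("scene","top")]
for n,i in zip(("scene","top"),a):
    cv2.imwrite(f"pics/{n}0.png",cv2.resize(i[:,:,::-1],(800,600),interpolation=cv2.INTER_CUBIC))
    for q in("release_pad","bookend_top","rack","thin_book","thick_book","stapler","stamp","highlighter","end_stop"):
        try: print(n,q,[(np.round(s["xy"]).tolist(),round(s["conf"],2),int(s["mask"].sum())) for s in viewer.silhouettes(n,q)[:3]])
        except Exception as e: print(n,q,e)
    c=viewer.camera_model(n);print(np.round(c["T"],2).tolist(),c["K"])
print(status.observe()["tool_rot"],c.keys())
E
```

```text
pics
scene release_pad [([255.0, 221.0], 0.93, 399)]
scene bookend_top [([238.0, 206.0], 0.94, 3278), ([214.0, 158.0], 0.74, 1722)]
scene rack [([258.0, 234.0], 0.66, 8373)]
scene thin_book [([212.0, 155.0], 0.97, 1711), ([181.0, 132.0], 0.75, 890)]
scene thick_book [([186.0, 151.0], 0.77, 860)]
scene stapler [([337.0, 286.0], 0.75, 1066), ([259.0, 237.0], 0.41, 8104)]
scene stamp [([232.0, 267.0], 0.82, 418), ([186.0, 154.0], 0.23, 785)]
scene highlighter [([266.0, 298.0], 0.74, 436)]
scene end_stop [([260.0, 232.0], 0.64, 8268)]
[[0.63, 0.49, -0.6, 24.82], [-0.77, 0.4, -0.49, -431.16], [0.0, 0.77, 0.64, 691.88], [0.0, 0.0, 0.0, 1.0]] [[381.75204673   0.         258.6517281 ]
 [  0.         381.75204673 192.87530157]
 [  0.           0.           1.        ]]
top release_pad [([260.0, 210.0], 0.88, 447)]
top bookend_top [([244.0, 213.0], 0.56, 1581)]
top rack [([270.0, 214.0], 0.63, 5906), ([346.0, 222.0], 0.61, 720)]
top thin_book [([139.0, 183.0], 0.74, 1572), ([210.0, 203.0], 0.58, 1218), ([254.0, 214.0], 0.55, 481)]
top thick_book [([186.0, 200.0], 0.59, 1080), ([212.0, 200.0], 0.46, 1221)]
top stapler [([347.0, 222.0], 0.74, 636)]
top stamp [([269.0, 256.0], 0.61, 122), ([257.0, 210.0], 0.59, 456), ([187.0, 200.0], 0.34, 1039)]
top highlighter [([307.0, 260.0], 0.8, 261), ([258.0, 211.0], 0.41, 458), ([242.0, 215.0], 0.39, 1528)]
top end_stop [([273.0, 215.0], 0.7, 5907)]
[[0.01, 0.99, -0.15, 435.06], [-1.0, 0.01, 0.02, 15.96], [0.02, 0.15, 0.99, 980.96], [0.0, 0.0, 0.0, 1.0]] [[348.10302149   0.         258.38388142]
 [  0.         348.10302149 200.26472894]
 [  0.           0.           1.        ]]
[ 2.24941330e-01  9.74372308e-01 -5.41537069e-05  2.54132062e-05] dict_keys(['K', 'T'])
```

View pics/scene0.png

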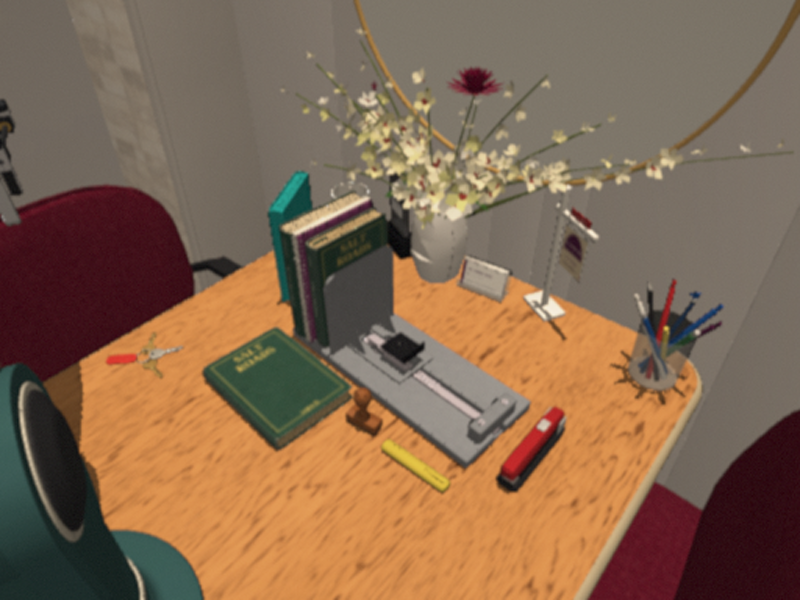

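View pics/top0.png

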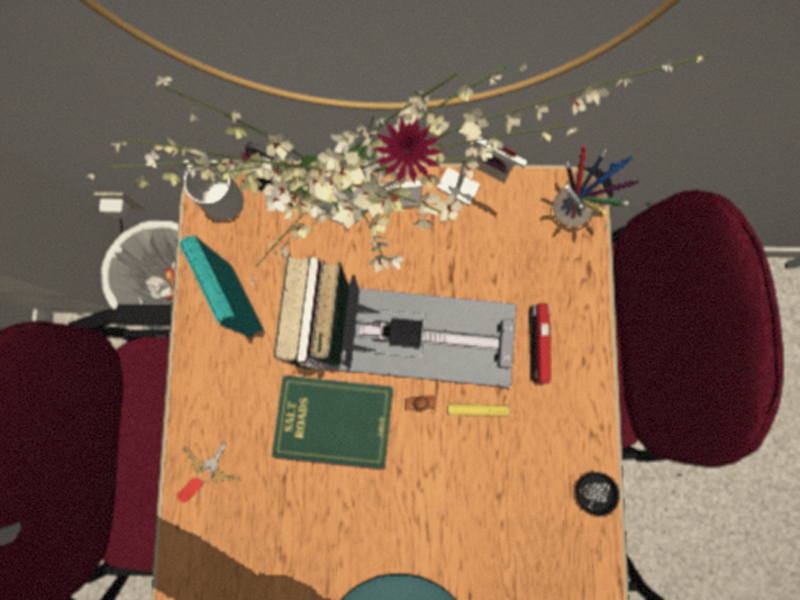

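The scene view shows the single rack, with the black release pad at about (403,347) of 800×600. The end stop is at (492,417), the stapler at (532,447), the stamp at (363,410) and the highlighter at (415,466). In the top view the pad is at (405,333), the end stop at (506,340) and the stapler at (541,343).

The thin_book candidates, in scene view pixels, are:
- the green book in the row at (345,250)
- the lying green "Salt Roads" at (277,385)
- the turquoise book at (290,235)

The one in the row, next to the bookend, is the one that fits. Next I'll fit the rack pose and check it with an overlay.

```bash
cat > fit.py <<'E'
from h import *
from scipy.optimize import least_squares
s=1/1.5625
# deck corners (far -y, near -y) in the top view, rack local coordinates
obs=[("top",(516*s,304*s),(75,-191,20)),("top",(511*s,386*s),(-75,-191,20)),("scene",(528*s,403*s),(75,-191,20)),("scene",(466*s,462*s),(-75,-191,20))]
pads={}
for n in("scene","top"):
    viewer.get_image(n)
    m=viewer.silhouettes(n,"release_pad")[0]["mask"];ys,xs=np.nonzero(m);pads[n]=(xs.mean(),ys.mean())
def W(p,l): 
    c,t=np.cos(p[2]),np.sin(p[2]);return np.array([p[0]+c*l[0]-t*l[1],p[1]+t*l[0]+c*l[1],l[2]])
def f(p):
    r=[]
    for n,uv,l in obs:r+=list(proj(n,W(p,l))-uv)
    for n,uv in pads.items():r+=list(proj(n,W(p,(0,108-p[3]-92,53)))-uv)  # pad centre is 6 mm inwards
    return r
E
python3 - <<'E'
from fit import *
r=least_squares(f,[560,30,0,15]);p=r.x
print(p,np.round(r.fun,1)); print("pad",W(p,(0,10-p[3],52)),"stop",W(p,(0,-157,34)))
np.save("p.npy",p)
T=[]
for n,c in(("scene",(200,180)),("top",(215,170))):
    i=cv2.resize(viewer.get_image(n)[c[1]:c[1]+150,c[0]:c[0]+150][:,:,::-1],(600,600),interpolation=cv2.INTER_CUBIC)[:, :]
    for l in[(75,-191,20),(-75,-191,20),(42,-157,45),(-42,-157,45),(0,-157,45),(23,40-p[3],52),(-23,40-p[3],52),(23,-8-p[3],52),(-23,-8-p[3],52),(0,10-p[3],52),(70,108-p[3],170),(-70,108-p[3],170)]:
        u=((proj(n,W(p,l))-c+.5)*4).astype(int);cv2.circle(i,tuple(map(int,u)),3,(0,0,255),1)
    T.append(cv2.resize(i,(400,400)))
cv2.imwrite("pics/ov.png",np.hstack(T))
E
```

```text
[ 5.39613659e+02 -9.86092227e+00 -8.41570419e-02  3.32698100e+00] [-0.1 -0.1 -0.3  1.   1.4 -1.3 -0.5  0.3 -0.5 -1.4  1.1  0.8]
pad [540.17457828  -3.21151985  52.        ] stop [ 526.41659453 -166.30528133   34.        ]
```

View pics/ov.png

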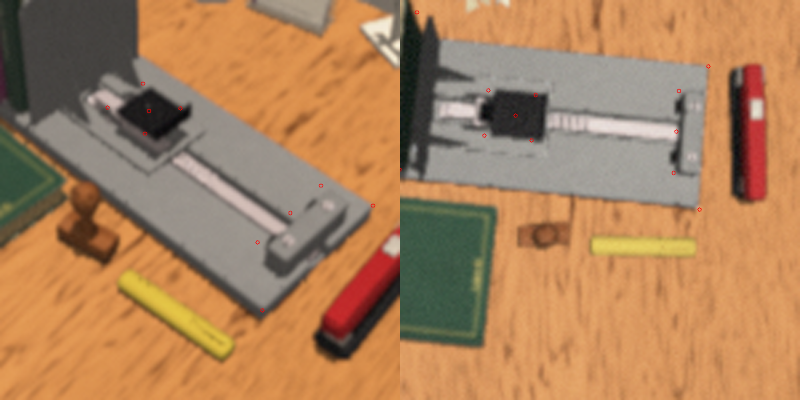

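The overlay fits the deck corners, but the stop and pad points sit about 5 mm too far towards the books (top panel: drawn stop face 679, real about 683). I'll refit on the stop itself and check how far away the flowers are.

```bash
python3 - <<'E'
from fit import *
o2=[("top",(321.1,204.9),(42,-157,45)),("top",(320.4,234.5),(-42,-157,45)),("top",(329,205.2),(42,-179,45)),("top",(326.7,235.2),(-42,-179,45))]
import fit
fit.obs=o2+[("scene",(528*s,403*s),(75,-191,20)),("scene",(466*s,462*s),(-75,-191,20))]
r=least_squares(f,[540,-10,-.08,5]);p=r.x;np.save("p.npy",p)
print(p,np.round(r.fun,1),"pad",W(p,(0,10-p[3],52)),"stop",W(p,(0,-157,34)),"dir",W(p,(0,-1,0))-W(p,(0,0,0)))
print("pad tri",[atz(n,pads[n],54).round(1) for n in pads])
print("vase base",atz("scene",(437*s,276*s),0))
for z in(150,250,350,450):
    q=atz("top",(385*s,262*s),z);print(z,q.round(),"scene px800",(proj("scene",q)/s).round())
print(viewer.camera_model("wrist")["T"])
E
```

```text
[ 5.38900586e+02 -1.33011331e+01 -8.87160405e-02  1.09017566e+00] [-0.7 -0.7 -2.2  0.4 -0.6 -0.2 -0.4  0.5  2.4 -0.1  0.3  1.5 -1.1 -0.9
  1.3  0.3] pad [539.68999431  -4.42634834  52.        ] stop [ 524.99043157 -169.68370118   34.        ] dir [-0.08859971 -0.99606731  0.        ]
pad tri [array([538.6,  -3.1,  54. ]), array([540.9,   5. ,  54. ])]
vase base [777.77384518  98.28802913   0.        ]
150 [640.  28. 150.] scene px800 [424. 258.]
250 [615.  27. 250.] scene px800 [416. 209.]
350 [591.  25. 350.] scene px800 [406. 150.]
450 [566.  24. 450.] scene px800 [395.  78.]
[[ 4.39644952e-01 -8.64828301e-01 -2.42454792e-01  2.02737424e+02]
 [ 8.98171597e-01  4.23418077e-01  1.18342361e-01  5.95377613e+02]
 [ 3.13918905e-04 -2.69794630e-01  9.62917836e-01  3.84933774e+02]
 [ 0.00000000e+00  0.00000000e+00  0.00000000e+00  1.00000000e+00]]
```

The nearest flower cluster is at about (610,27), z 230–330. So I'll keep the gripper's long axis along the rack's y, which leaves the body within x<580. The hand gets closed, and the first hop goes up and over.

```bash
python3 -m crank '[255,0,0,40,0, 255,0,0,80,0, 255,16,-36,80,0.1, 255,32,-72,80,0.2, 255,48,-108,80,0.3, 255,62,-146,80,0.35, 255,76,-184,80,0.35, 255,91,-222,80,0.35, 255,106,-260,80,0.35, 255,120,-298,80,0.35]' 20
python3 -m crank '[255,14,-38,0,0, 255,29,-76,0,0, 255,44,-114,0,0, 255,59,-152,0,0, 255,74,-190,0,0, 255,88,-228,0,0, 255,103,-266,0,0, 255,110,-285,0,0, 255,110,-285,0,0, 255,110,-285,0,0]'
python3 - <<'E'
from h import *
from fit import W
o=status.observe();print(o["clock"],o["tool_pos"],o["tool_rot"],o["ft_force"])
i=viewer.get_image("wrist");cm=viewer.camera_model("wrist");import pickle;pickle.dump(cm,open("cm.pkl","wb"))
p=np.load("p.npy");i=i[:,:,::-1].copy()
for q in("release_pad",):
    for d in viewer.silhouettes("wrist",q)[:2]:
        ys,xs=np.nonzero(d["mask"]);print(q,d["conf"],xs.min(),xs.max(),ys.min(),ys.max(),xs.mean(),ys.mean(),atz("wrist",(xs.mean(),ys.mean()),54))
i=cv2.resize(i,(800,600),interpolation=cv2.INTER_CUBIC)
for l in[(0,-157,45),(42,-157,45),(-42,-157,45),(23,40-p[3],52),(-23,40-p[3],52),(23,-8-p[3],52),(-23,-8-p[3],52),(0,10-p[3],52)]:
    u=proj("wrist",W(p,l))*1.5625;cv2.circle(i,tuple(map(int,u)),3,(0,0,255),1)
cv2.imwrite("pics/w1.png",i)
E
```

```text
clock: 2.33
tool_pos: [394.4, 261.7, 285.7]
tool_rot: [0.052, 0.999, 0.0, 0.0]
ft_force: [0.4, 0.6, 0.3]
grip_width: 31.3
grasp_force: 0.0
clock: 3.17
tool_pos: [504.0, -22.2, 285.3]
tool_rot: [0.053, 0.999, -0.0, -0.0]
ft_force: [-0.7, 0.8, -0.2]
grip_width: 0.5
grasp_force: 0.0Traceback (most recent call last):
  File "<stdin>", line 2, in <module>
  File "fit.py", line 9, in <module>
    m=viewer.silhouettes(n,"release_pad")[0]["mask"];ys,xs=np.nonzero(m);pads[n]=(xs.mean(),ys.mean())
      ~~~~~~~~~~~~~~~~~~~~~~~~~~~~~~~~~~~^^^
IndexError: list index out of range
```

```bash
cat >> h.py <<'E'
def W(p,l): 
    c,t=np.cos(p[2]),np.sin(p[2]);return np.array([p[0]+c*l[0]-t*l[1],p[1]+t*l[0]+c*l[1],l[2]])
E
python3 - <<'E'
from h import *
i=viewer.get_image("wrist")
p=np.load("p.npy");i=i[:,:,::-1].copy()
for d in viewer.silhouettes("wrist","release_pad")[:2]:
    ys,xs=np.nonzero(d["mask"]);print(d["conf"],xs.min(),xs.max(),ys.min(),ys.max(),xs.mean(),ys.mean(),atz("wrist",(xs.mean(),ys.mean()),54))
i=cv2.resize(i,(800,600),interpolation=cv2.INTER_CUBIC)
for l in[(0,-157,45),(42,-157,45),(-42,-157,45),(23,40-p[3],52),(-23,40-p[3],52),(23,-8-p[3],52),(-23,-8-p[3],52),(0,10-p[3],52)]:
    u=proj("wrist",W(p,l))*1.5625;cv2.circle(i,tuple(map(int,u)),3,(0,0,255),1)
cv2.imwrite("pics/w1.png",i)
E
```

```text
0.78 250 309 176 203 272.81610169491523 188.70169491525425 [539.72271756   2.06596192  54.        ]
```

View pics/w1.png

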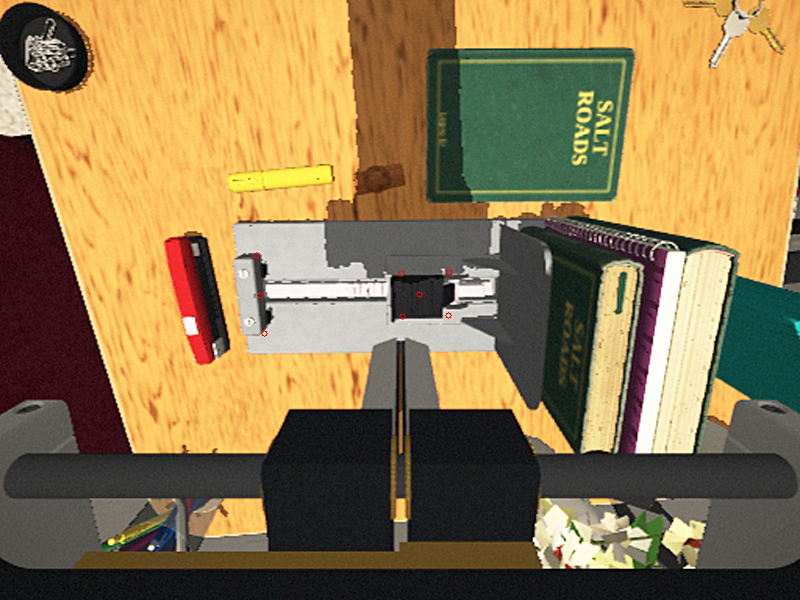

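The wrist view shows the black pad with its outer lip edge at x≈390 and inner end at ≈441 (rows 274–318). The drawn points are about 7 px (7 mm) too far inward. The stop face at ≈262 matches the fit, so the joint starts near 8 mm. Next I'll check the pad and the plate's top edge in numbers.

```bash
python3 - <<'E'
from h import *
s=1/1.5625;p=np.load("p.npy")
def loc(q):
    c,t=np.cos(p[2]),np.sin(p[2]);d=q-[p[0],p[1],0];return np.array([c*d[0]+t*d[1],-t*d[0]+c*d[1],q[2]]).round(1)
for n,u,z in(("lip outer top",(390,275),64),("lip outer bot",(392,318),64),("pad inner",(441,276),52),("pad inner b",(441,318),52),("plate top",(548,250),170),("plate top2",(535,407),170),("stop face",(263,258),45),("stop face2",(268,333),45),("stop out",(235,256),45),("deck",(234,221),20),("deck",(248,352),20)):
    q=atz("wrist",np.array(u)*s,z);print(n,q.round(1),loc(q))
o=status.observe();print(o["tool_pos"],proj("wrist",np.array(o["tool_pos"]))/s)
E
```

```text
lip outer top [513.1 -32.   64. ] [-24.1 -20.9  64. ]
lip outer bot [557.5 -34.9  64. ] [ 20.5 -19.9  64. ]
pad inner [522.1  18.7  52. ] [-19.6  30.4  52. ]
pad inner b [566.8  15.2  52. ] [25.3 30.9 52. ]
plate top [483.4  86.7 170. ] [-64.2  94.7 170. ]
plate top2 [608.1  75.4 170. ] [ 61.   94.5 170. ]
stop face [ 486.3 -159.5   45. ] [ -39.5 -150.3   45. ]
stop face2 [ 566.8 -169.7   45. ] [  41.7 -153.3   45. ]
stop out [ 481.3 -187.4   45. ] [ -42.  -178.5   45. ]
deck [ 447.9 -191.    20. ] [ -74.9 -185.    20. ]
deck [ 595.8 -206.3   20. ] [  73.8 -187.2   20. ]
[503.8642747  -20.38521058 285.52344607] [402.00095816 357.1096506 ]
```

Consistent: the pad point is at rack-local y≈+1, which is world (539.5,−12), and the plate back is at 95. The press point will be 4 mm outward of it, at (539,−16). Descending to z≈80.

```bash
python3 -m crank '[255,35,4,0,0.02, 255,35,4,-40,0.02, 255,35,4,-80,0.02, 255,35,4,-120,0.02, 255,35,4,-150,0.02, 255,35,4,-180,0.02, 255,35,4,-205,0.02, 255,35,4,-210,0.02, 255,35,4,-210,0.02, 255,35,4,-210,0.02]'
python3 - <<'E'
from h import *
o=status.observe();print(o["tool_pos"],o["tool_rot"],o["ft_force"])
a=cv2.resize(viewer.get_image("wrist")[120:300,150:420,::-1],(450,300));b=cv2.resize(viewer.get_image("scene")[130:280,170:370,::-1],(400,300))
cv2.imwrite("pics/w2.png",cv2.resize(np.hstack([a,b[:, :350]]),(800,300)))
E
```

```text
clock: 4.3
tool_pos: [539.5, -17.1, 76.6]
tool_rot: [0.042, 0.999, 0.0, 0.0]
ft_force: [0.1, -0.2, -0.1]
grip_width: 0.4
grasp_force: 0.0
[539.54347358 -17.09022773  76.55514472] [4.17654444e-02 9.99127346e-01 2.92900022e-05 4.40200976e-04] [ 0.08814357 -0.19402912 -0.09563641]
```

View pics/w2.png

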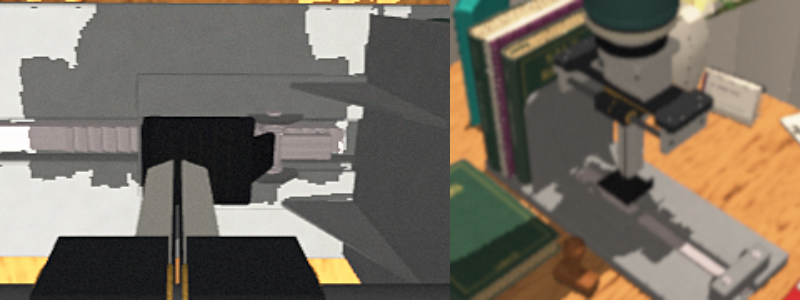

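The fingertip is right over the pad, almost over the lip (finger left edge ≈148, lip 142–151 in the left crop). I'll shift 3 mm inward and press down gradually.

```bash
python3 -m crank '[255,0,3,-5,0, 255,0,3,-10,0, 255,0,3,-16,0, 255,0,3,-20,0, 255,0,3,-20,0, 255,0,3,-20,0]'
python3 -m crank '[255,0,0,-4,0, 255,0,0,-4,0]'
python3 -m crank '[255,0,0,-4,0, 255,0,0,-4,0]'
python3 -m crank '[255,0,0,-4,0, 255,0,0,-4,0]'
```

```text
clock: 4.9
tool_pos: [538.8, -14.4, 55.1]
tool_rot: [0.042, 0.999, -0.0, -0.0]
ft_force: [0.2, -0.8, 0.5]
grip_width: 0.7
grasp_force: 0.0
clock: 5.07
tool_pos: [539.3, -14.5, 51.2]
tool_rot: [0.042, 0.999, -0.0, 0.0]
ft_force: [0.9, 0.4, 3.1]
grip_width: 0.4
grasp_force: 1.3
clock: 5.23
tool_pos: [539.3, -14.6, 47.3]
tool_rot: [0.042, 0.999, -0.0, 0.0]
ft_force: [1.7, -1.2, 4.2]
grip_width: 0.4
grasp_force: 2.1
clock: 5.4
tool_pos: [539.3, -14.6, 43.4]
tool_rot: [0.042, 0.999, -0.0, 0.0]
ft_force: [1.0, -2.2, 5.3]
grip_width: 0.8
grasp_force: 2.6
```

Contact came at z≈52, and the force follows the spring. Press 4 mm more, then start sliding outward.

```bash
python3 -m crank '[255,0,0,-2,0, 255,0,0,-4,0, 255,0,0,-4,0, 255,0,0,-4,0]'
python3 -m crank '[255,0,-2,0,0, 255,0,-4,0,0, 255,-1,-6,0,0, 255,-1,-8,0,0, 255,-1,-10,0,0, 255,-1,-12,0,0, 255,-1,-12,0,0]'
```

```text
clock: 5.73
tool_pos: [539.4, -14.5, 39.8]
tool_rot: [0.042, 0.999, -0.0, 0.0]
ft_force: [0.6, -2.1, 6.2]
grip_width: 0.4
grasp_force: 3.1
clock: 6.32
tool_pos: [537.7, -26.7, 39.4]
tool_rot: [0.042, 0.999, -0.0, -0.0]
ft_force: [-1.1, 0.6, 3.8]
grip_width: 0.4
grasp_force: 2.4
```

```bash
python3 - <<'E'
from h import *
a=cv2.resize(viewer.get_image("wrist")[120:300,150:420,::-1],(450,300));b=cv2.resize(viewer.get_image("scene")[160:260,200:310,::-1],(330,300),interpolation=cv2.INTER_CUBIC)
cv2.imwrite("pics/w3.png",np.hstack([a,b]));o=status.observe();print(o["ft_force"],o["tool_pos"])
E
```

```text
[-1.02786913 -1.19941869  4.13997987] [537.77632715 -26.68533281  39.36827376]
```

View pics/w3.png

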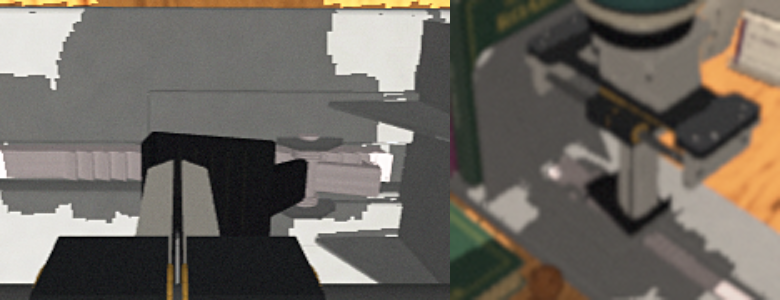

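The fingertip now bears on the lip, and the pad is dark and low under it. Fz dropped, so I'll press 2 mm deeper and push on carefully.

```bash
python3 -m crank '[255,0,0,-1,0, 255,0,0,-2,0, 255,0,0,-2,0]'
python3 -m crank '[255,0,-2,0,0, 255,0,-4,0,0, 255,-1,-6,0,0, 255,-1,-8,0,0, 255,-1,-10,0,0]'
```

```text
clock: 6.67
tool_pos: [537.7, -26.9, 37.3]
tool_rot: [0.042, 0.999, -0.0, -0.0]
ft_force: [-2.0, -2.6, 5.7]
grip_width: 0.3
grasp_force: 2.9
clock: 7.08
tool_pos: [537.0, -36.4, 37.5]
tool_rot: [0.042, 0.999, 0.0, 0.0]
ft_force: [-0.2, 3.1, 4.4]
grip_width: 0.0
grasp_force: 2.5
```

Fy is 3 N, which is the stated sliding force, so the bookend is moving freely. Keep pushing.

```bash
python3 -m crank '[255,0,-5,0,0, 255,-1,-10,0,0, 255,-1,-15,0,0, 255,-2,-20,0,0, 255,-2,-25,0,0, 255,-3,-30,0,0, 255,-3,-35,0,0, 255,-4,-40,0,0, 255,-4,-45,0,0, 255,-4,-50,0,0]'
python3 -m crank '[255,0,-5,0,0, 255,-1,-10,0,0, 255,-1,-15,0,0, 255,-2,-20,0,0, 255,-2,-25,0,0, 255,-3,-30,0,0, 255,-3,-35,0,0, 255,-4,-40,0,0, 255,-4,-45,0,0]'
```

```text
clock: 7.92
tool_pos: [532.7, -86.7, 37.3]
tool_rot: [0.042, 0.999, 0.0, -0.0]
ft_force: [-2.4, 2.8, 3.8]
grip_width: 0.2
grasp_force: 2.5
clock: 8.67
tool_pos: [528.9, -131.8, 37.4]
tool_rot: [0.042, 0.999, -0.0, 0.0]
ft_force: [-1.8, 2.3, 3.3]
grip_width: 0.5
grasp_force: 2.6
```

```bash
python3 -m crank '[255,0,-2,0,0, 255,0,-4,0,0, 255,-1,-6,0,0, 255,-1,-8,0,0]'
python3 -m crank '[255,0,-2,0,0, 255,0,-3,0,0, 255,0,-4,0,0]'
python3 -m crank '[255,0,-1,0,0, 255,0,-2,0,0]'
```

```text
clock: 9.0
tool_pos: [528.1, -139.3, 37.5]
tool_rot: [0.042, 0.999, -0.0, 0.0]
ft_force: [-1.0, 3.0, 2.6]
grip_width: 0.5
grasp_force: 2.6
clock: 9.25
tool_pos: [527.9, -143.3, 37.4]
tool_rot: [0.042, 0.999, -0.0, -0.0]
ft_force: [-1.8, 2.4, 3.3]
grip_width: 0.3
grasp_force: 2.6
clock: 9.42
tool_pos: [527.8, -145.2, 37.3]
tool_rot: [0.042, 0.999, 0.0, -0.0]
ft_force: [-3.5, 2.8, 4.0]
grip_width: 0.5
grasp_force: 2.6
```

```bash
python3 -m crank '[255,0,-1,0,0, 255,0,-2,0,0]'
python3 -m crank '[255,0,-1,0,0, 255,0,-2,0,0]'
python3 -m crank '[255,0,-1,0,0, 255,0,-2,0,0]'
```

```text
clock: 9.58
tool_pos: [527.7, -147.3, 37.3]
tool_rot: [0.042, 0.999, -0.0, -0.0]
ft_force: [-2.9, 3.7, 3.4]
grip_width: 0.5
grasp_force: 2.5
clock: 9.75
tool_pos: [527.8, -149.3, 37.4]
tool_rot: [0.042, 0.999, -0.0, -0.0]
ft_force: [-3.8, 2.4, 4.4]
grip_width: 0.6
grasp_force: 2.4
clock: 9.92
tool_pos: [528.0, -151.4, 37.4]
tool_rot: [0.042, 0.999, -0.0, 0.0]
ft_force: [-3.7, 2.4, 2.9]
grip_width: 0.6
grasp_force: 2.3
```

```bash
python3 -m crank '[255,-1,-1,0,0, 255,-1,-2,0,0]'
python3 -m crank '[255,0,-1,0,0, 255,0,-2,0,0]'
python3 - <<'E'
from h import *
a=cv2.resize(viewer.get_image("wrist")[120:300,100:420,::-1],(500,300));b=cv2.resize(viewer.get_image("scene")[190:290,220:350,::-1],(300,300),interpolation=cv2.INTER_CUBIC)
cv2.imwrite("pics/w4.png",np.hstack([a,b]))
E
```

```text
clock: 10.08
tool_pos: [527.4, -153.5, 37.6]
tool_rot: [0.042, 0.999, -0.0, 0.001]
ft_force: [-0.7, 2.8, 4.3]
grip_width: 0.6
grasp_force: 2.2
clock: 10.25
tool_pos: [527.3, -154.6, 37.4]
tool_rot: [0.042, 0.999, 0.0, 0.0]
ft_force: [1.2, 9.1, 1.3]
grip_width: 0.5
grasp_force: 4.0
```

View pics/w4.png

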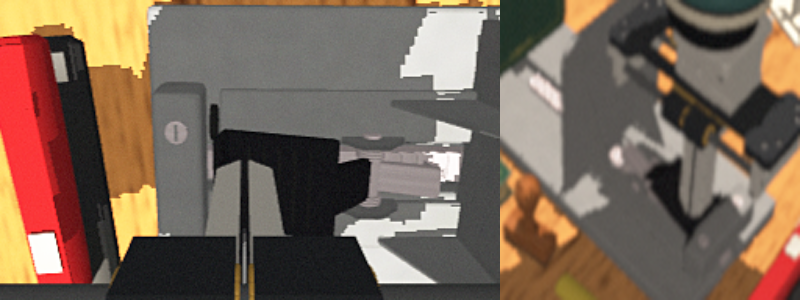

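The foot edge (x≈220) now meets the stop's buffers (210–218), and Fy has risen to 9 N. Push a little more and hold, then raise slowly with the push still on until the pad is up.

```bash
python3 -m crank '[255,0,-1,0,0, 255,0,-2,0,0, 255,0,-2,0,0, 255,0,-2,0,0, 255,0,-2,0,0]'
python3 -m crank '[255,0,0,3,0, 255,0,0,6,0, 255,0,0,9,0, 255,0,0,12,0, 255,0,0,14,0, 255,0,0,14,0]'
```

```text
clock: 10.77
tool_pos: [527.3, -155.8, 37.3]
tool_rot: [0.041, 0.999, 0.001, -0.0]
ft_force: [0.8, 10.3, 1.0]
grip_width: 0.5
grasp_force: 4.4
clock: 11.27
tool_pos: [527.3, -156.8, 51.7]
tool_rot: [0.042, 0.999, 0.0, 0.0]
ft_force: [0.2, 4.3, -0.1]
grip_width: 0.4
grasp_force: 2.1
```

```bash
python3 -m crank '[255,0,2,0,0, 255,0,3,2,0, 255,0,3,8,0, 255,0,3,20,0, 255,0,3,50,0, 255,0,3,90,0, 255,0,3,130,0, 255,0,3,170,0, 255,-20,3,200,0, 255,-20,3,200,0]'
python3 -m crank '[255,-30,0,0,0, 255,-60,0,0,0, 255,-80,0,0,0, 255,-80,0,0,0]'
python3 - <<'E'
from h import *
o=status.observe();print(o["clock"],o["tool_pos"],o["ft_force"])
s=1/1.5625
a=viewer.get_image("wrist")[:,:,::-1];b=viewer.get_image("scene")[100:324,150:374,::-1]
for d in viewer.silhouettes("wrist","release_pad")[:1]:
    ys,xs=np.nonzero(d["mask"]);print(d["conf"],xs.min(),xs.max(),ys.min(),ys.max())
    for u in((xs.min(),ys.mean()),(xs.max(),ys.mean())):print(atz("wrist",u,60).round(1))
cv2.imwrite("pics/w5.png",np.hstack([cv2.resize(a,(480,360)),cv2.resize(b,(320,360))]))
E
```

```text
clock: 12.1
tool_pos: [506.8, -156.2, 258.2]
tool_rot: [0.043, 0.999, -0.0, 0.004]
ft_force: [0.0, -0.4, 0.8]
grip_width: 0.1
grasp_force: 0.0
clock: 12.43
tool_pos: [423.7, -155.0, 252.0]
tool_rot: [0.043, 0.999, 0.0, 0.0]
ft_force: [0.6, -1.1, 0.6]
grip_width: 0.2
grasp_force: 0.0
12.4333 [ 423.69980981 -155.00159486  251.97254297] [ 0.62816304 -1.09171089  0.57930899]
0.66 276 319 224 251
[ 524.2 -133.2   60. ]
[529.8 -68.3  60. ]
```

View pics/w5.png

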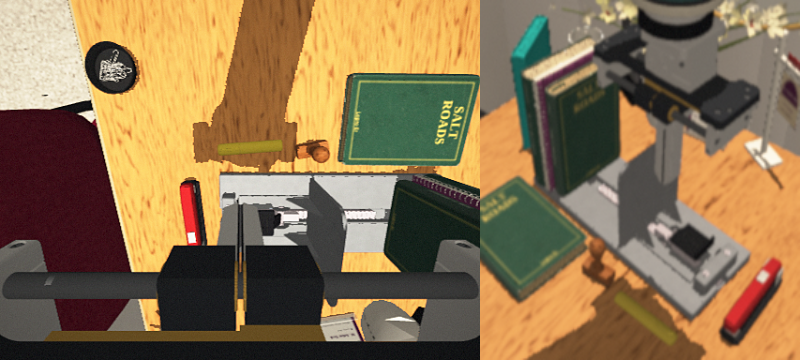

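The picture shows the bookend at the stop, with the pad up (scene inset at (690,243)). The three books are standing, and the stapler, stamp and highlighter are in place. One numeric check of the foot-to-stop gap before handing in.

```bash
python3 - <<'E'
from h import *
p=np.load("p.npy")
viewer.get_image("scene");m=viewer.silhouettes("scene","release_pad")[0]["mask"];ys,xs=np.nonzero(m)
q=atz("scene",(xs.mean(),ys.mean()),54);print(q, "travel",np.linalg.norm(q[:2]-[538.6,-3.1]))
print("plate top",atz("wrist",np.array((312,180))*512/480,170))
for k in("stapler","stamp","highlighter"):print(k,viewer.silhouettes("scene",k)[0]["xy"])
E
```

```text
[ 526.18748453 -130.10016191   54.        ] travel 127.60529638136572
plate top [429.89305077 -77.14274954 170.        ]
stapler [340.8, 288.7]
stamp [231.0, 268.0]
highlighter [264.1, 299.0]
```

```bash
python3 -c "
from station import ticket
print(ticket.job_done())"
```

```text
the job is handed in; nothing more can be done
None
```

I handed the job in at about 12.6 s: the bookend is pushed back to its end stop, the release pad has sprung up, and the books and desk items look in place in the last images; the judge returned no verdict.

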